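Jam a wedge under a springy instrument plate

TASK

The low stone instrument plate gives at its front edge. Pick up the wooden wedge and push it thin end first under the middle of that edge, square to it and flat on the table, until it jams tight with a firm push of 15 to 20 N. Leave it jammed there, and do not disturb the beaker, the forceps or the small box.

Things in the scene. Friction and masses are not known exactly. Their poses are not given: they have to be found in the camera images.
- wedge: loose plain wooden wedge, 99 mm long, 28 mm wide, 80 g, lying flat; friction about 0.6 on everything. Origin on its underside at the middle of the thin tip; +x points out of the tip (the way it is pushed), z up. Back from the tip its top climbs straight, 1 in 5 over 75 mm, from 4 to 19 mm high; then the grip block: x -99 to -75 mm, 28 mm wide, 34 mm high.
- wedge_grip (a point): point in the middle of the wedge's grip block, 87 mm behind the tip (wedge x = -87 mm), 20 mm above its underside; axes as the wedge's
- stand: low stone plate fixed on the table. Origin at table height below the middle of its front edge; +x points level in under the plate (the way to push), y along the edge. Plate 100 mm deep (x 0 to 100), 180 mm wide, 22 mm thick, a flat 14 mm fixture on top (all below 60 mm). Round feet 26 mm wide at x 18 and 82, y +72 and -72 mm; between them the space below is clear.
- gap_mouth (a point): the gap below the front edge: 6 mm above the stand's origin, same axes. The edge's underside is set differently each time, 7 to 16 mm above the table, and not measured: the wedge touches with its tip 15 to 60 mm under. The edge is sprung: 1 mm up per 16 N. From touch the push grows about 3 N per mm; a 17 N push squeezes the wedge with 10 to 13 N, about half of it stays once let go.
- beaker: clear plastic beaker, 80 mm wide, 95 mm high, upright; origin under its middle; leave alone
- forceps: steel forceps, 133 mm long, 10 mm high, lying on the table; origin under its middle; leave alone
- slides: small box with a white lid, 33 x 33 x 16 mm; origin under its middle; leave alone
Mind the look-alikes: they are no part of the job. There is more than one size of the wedge; the job needs the larger.

How it is judged:
By the outcome, as a careful person would: the job done as asked, in the order asked, and still so for the second after the job is handed in, with the robot touching nothing.
It also fails if it takes over 45 s, if anything falls off the work surface, if the arm or the gripper's body presses on something with over 40 N, if the wrist force passes 120 N, or if a joint passes its speed limit or range.

ROBOT

A 6-joint arm with a two-finger parallel gripper is mounted at the origin on the work surface; the furniture and walls round the work are solid. World frame = base frame: x ahead of the robot, y to its left, z up, the work surface at z = 0. Lengths are in m, angles in rad, forces in N, time in s.
With the tool pointing down it reaches from about 0.25 to 0.775 m from the base axis. Payload 4 kg.
Tool frame: the origin (TCP) lies at the very end of the fingers, on their centre line; the grasp point (between the pads) lies 19 mm behind it (robot.hold_point_z is the distance from the TCP to the grasp point, in m); z points along the fingers, y is the line along which they close (so a half turn about z gives the same grasp; the last joint's range is limited). The gripper opens to 94 mm and grips with 3 to 60 N. Pads are 16 mm wide; open, the fingers measure 119 mm over their backs; the gripper's body (75 mm by 177 mm) begins 78 mm behind the grasp point.
Start: joints at [1.06, 0.087, 1.371, -0, 1.684, -0.103], TCP at [0.218, 0.505, 0.206] pointing down, gripper open.
Joint ranges: [-3.1, 3.1], [-0.76, 2.03], [0.27, 2.55], [-1.08, 4.22], [0.17, 2.65], [-2.57, 2.57]. Speed limits (rad/s): [2.79, 2.79, 3.14, 3.14, 3.14, 3.14].

INTERFACE

Orientations are given as [roll, pitch, yaw] about the fixed x, y, z axes, in that order (R = Rz(yaw) Ry(pitch) Rx(roll)).
In Python, from bench import robot gives the robot as it stands.
- The arm moves only by the tool carry_out, never from a script. Its argument "steps" is a list of rows, each a list of 3 entries, a list of its own where there are three numbers: the shift along the tool's x, y, z in m, then the turn about the tool's z in units of 10 degrees (1.0 is 10 degrees), then the closure, from -1 (fully open) to 1 (shut). In form: [[[tx, ty, tz], roll, jaw], ...]. A call has 1 to 10 rows; each row is the pose to reach, as a shift and turn from the pose commanded when the call began, along the tool's axes at that moment; what a row does not reach only later rows make up. A row lasts 1/8 s, in which the tool goes at most 62.5 mm and 10.7 degrees, less where a joint would pass 70% of its speed; a pose out of reach is approached as far as the arm can. A call with a gripper value outside its range is refused whole. The fingers move at their own pace and stop on an object; the grip force is fixed at half the most. Time passes only in rows, so rows that repeat a pose let the fingers close. It gives the time, the measured TCP pose, the force, the opening and the grip force at its end, in the units of the state.
- robot.get_obs(): the state, without advancing time (a new reading comes with each control period).
- robot.snapshot(name): name is "side" or "top"; returns a dict with "image" (420x560x3 uint8, red, green, blue), "z_map" (420x560 float32, m along the optical axis (not along the pixel's ray), 0 where there is no reading), "mtx" (3x3 intrinsics, pixels), "R" (3x3) and "t" (3): a world point X has camera coordinates R X + t. Camera axes: x right, y down, z forward; pixel columns grow to the right and rows downward; lengths in m; the calibration is good to about 2 mm. A picture is of the moment at which its call begins.
- robot.close_job(): hands the job in; it is judged then, once.
The state is a dict: "time": time; "joint_positions": joint angles; "qvel": joint speeds; "joint_torque": joint torques, N m; "tool_pos": TCP position; "ee_rot": TCP orientation; "wrist_force": force on the tool from outside, world axes, zero at the start; "wrist_torque": the same for the moment, N m; "width": finger opening in m; "finger_force": force on a finger pad.
Only numpy, scipy, OpenCV 4.12 (cv2) and the standard library are available. Lean on these libraries where they do the work, as an engineer would, in place of code of your own. Each camera call takes 0.05 s, during which the arm holds its last target. There are 200 camera calls.

## Working session

There is one attempt and no reset: what is moved stays moved. The work goes in short steps, Python scripts to look and compute and a tool call to move; the robot and the scene stay as the last step left them, time stands still between calls to the robot, and variables do not carry over. Pictures are saved under pics/ and viewed, at most 10 in all, crops included, and the job is handed in when it is done.

Besides the shell and the picture viewer there is one more tool, called after ">>>" by a JSON object that holds its "api" and its "payload", one argument or row to a line. carry_out: Moves the arm, as the interface text tells. Its arguments: {"type":"object","properties":{"steps":{"type":"array","items":{"type":"array"}}},"required":["steps"]}

```bash
mkdir -p pics && python3 - <<'E'
from bench import robot
import cv2,numpy as np
for n in("top","side"):
    s=robot.snapshot(n); cv2.imwrite(f"pics/{n}0.png",s["image"][:,:,::-1]); np.savez(f"{n}0.npz",**s)
    print(n,s["mtx"].round(1).tolist(),(-s["R"].T@s["t"]).round(3),s["R"].round(2).tolist())
o=robot.get_obs();print(o)
E
```

```text
top [[389.3, 0.0, 278.4], [0.0, 389.3, 209.6], [0.0, 0.0, 1.0]] [0.343 0.152 0.99 ] [[0.02, -1.0, -0.0], [-0.99, -0.02, -0.14], [0.14, 0.0, -0.99]]
side [[394.9, 0.0, 279.1], [0.0, 394.9, 204.4], [0.0, 0.0, 1.0]] [0.07  0.776 0.448] [[-0.82, -0.57, 0.01], [-0.28, 0.39, -0.88], [0.5, -0.72, -0.48]]
{'time': 0.1, 'joint_positions': array([ 1.05990306e+00,  8.78860591e-02,  1.37206606e+00, -6.49980594e-06,
        1.68357322e+00, -1.03109739e-01]), 'qvel': array([ 0.00129664, -0.00148609, -0.00149554, -0.00104254, -0.00015304,
       -0.00043244]), 'joint_torque': array([ 2.26744603e-03, -3.41250837e+01, -3.03301334e+01,  7.21338345e-02,
        3.03982396e-02, -1.01012370e-04]), 'tool_pos': array([0.21789516, 0.50448121, 0.20443729]), 'ee_rot': array([-3.13966957e+00, -1.92499388e-04,  2.73380822e+00]), 'wrist_force': array([ 0.2964887 , -0.1014848 , -0.31962885]), 'wrist_torque': array([-0.03960842, -0.00874326,  0.01894601]), 'finger_force': 0.0, 'width': 0.0938519873418109}
```

View pics/top0.png

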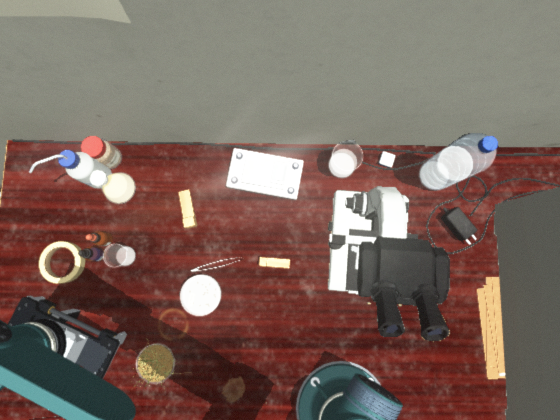

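View pics/side0.png

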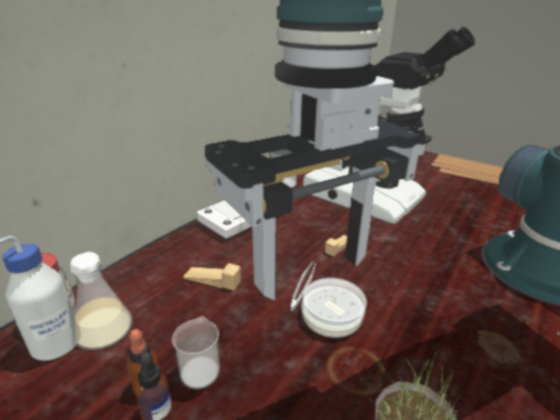

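The top view shows the stone plate around (265,174), with its long lower side facing the robot. The larger wedge is at (187,209), the smaller look-alike at (275,263), the forceps at (215,265), the beaker at (345,160) and the slides box at (387,159). The side view shows the larger wedge at (213,277), with its block to the right and its tip to the left.

```bash
cat > h.py <<'E'
import numpy as np,cv2
def cloud(s):
    z=s["z_map"];v,u=np.mgrid[:z.shape[0],:z.shape[1]];K=s["mtx"]
    P=np.dstack([(u-K[0,2])/K[0,0]*z,(v-K[1,2])/K[1,1]*z,z])
    return (P-s["t"])@s["R"]
def ray(s,uv,h):
    d=s["R"].T@np.linalg.solve(s["mtx"],[uv[0],uv[1],1.]);c=-s["R"].T@s["t"]
    return c+d*(h-c[2])/d[2]
E
python3 - <<'E'
from h import *
np.set_printoptions(suppress=True,precision=4)
for n,boxes in(("top",{"wedge":(170,180,210,235),"small":(255,250,300,275),"plate":(218,140,312,206)}),("side",{"wedge":(175,255,250,300)})):
    s=np.load(n+"0.npz");P=cloud(s);hsv=cv2.cvtColor(s["image"],cv2.COLOR_RGB2HSV)
    print(n,"table",np.median(P[225:240,220:250,2]) if n=="top" else np.median(P[300:310,205:230,2]))
    for k,(a,b,c,d) in boxes.items():
        m=np.zeros(hsv.shape[:2],np.uint8)
        m[b:d,a:c]=(hsv[b:d,a:c,2]>130)&(hsv[b:d,a:c,1]<150)*1
        ct=max(cv2.findContours(m,cv2.RETR_EXTERNAL,cv2.CHAIN_APPROX_NONE)[0],key=cv2.contourArea)
        r=cv2.minAreaRect(ct);bp=cv2.boxPoints(r)
        mm=cv2.drawContours(np.zeros_like(m),[ct],-1,1,-1)>0
        Q=P[mm&(s["z_map"]>0)];print(k,r,"z pct",np.percentile(Q[:,2],[5,25,50,75,95]))
        for h in ((0.0,.019,.034) if k!="plate" else (0.03,.034,.048)): print(h,np.array([ray(s,p,h) for p in bp])[:,:2].tolist() and np.array([ray(s,p,h) for p in bp])[:,:2].round(4).tolist())
        if k!="plate":
            blk=Q[Q[:,2]>.026]; print("blk",len(blk),blk.mean(0) if len(blk) else"",blk.min(0),blk.max(0))
        else:
            for lo in np.arange(.02,.07,.004):
                w=(Q[:,2]>lo)&(Q[:,2]<lo+.004);print(round(lo,3),w.sum(),end="; ")
            print()
t=np.load("top0.npz")["image"];c=np.hstack([cv2.resize(t[170:250,150:250],(400,320),interpolation=2),cv2.resize(t[130:210,215:315],(400,320),interpolation=2)])
cv2.imwrite("pics/crop1.png",c[:,:,::-1])
E
```

```text
top table -0.0011713153212065805
wedge ((189.5, 206.0), (52.0, 39.0), 90.0) z pct [-0.004  -0.0019 -0.0001  0.0091  0.0319]
0.0 [[0.5522, 0.4394], [0.5538, 0.3382], [0.4187, 0.3327], [0.4171, 0.4321]]
0.019 [[0.5482, 0.4339], [0.5497, 0.3346], [0.4173, 0.3293], [0.4157, 0.4267]]
0.034 [[0.545, 0.4296], [0.5465, 0.3318], [0.4161, 0.3265], [0.4146, 0.4225]]
blk 110 [0.4415 0.3787 0.0321] [0.4278 0.3646 0.0269] [0.4553 0.3929 0.0362]
small ((273.73895263671875, 262.41595458984375), (33.05994415283203, 11.241710662841797), 3.8140745162963867) z pct [-0.0028  0.0013  0.0072  0.0127  0.0255]
0.0 [[0.3327, 0.2087], [0.3608, 0.2075], [0.3566, 0.1241], [0.3286, 0.1257]]
0.019 [[0.3329, 0.2076], [0.3604, 0.2064], [0.3564, 0.1247], [0.3289, 0.1262]]
0.034 [[0.3331, 0.2068], [0.3602, 0.2056], [0.3562, 0.1251], [0.3291, 0.1266]]
blk 12 [0.3466 0.1933 0.0269] [0.3379 0.1875 0.026 ] [0.3548 0.1975 0.0279]
plate ((264.5, 172.5), (65.0, 93.0), 90.0) z pct [-0.0039 -0.0011  0.0292  0.0329  0.0379]
0.03 [[0.6518, 0.3138], [0.6555, 0.0766], [0.4879, 0.0757], [0.4842, 0.3075]]
0.034 [[0.6505, 0.3132], [0.6542, 0.0769], [0.4873, 0.0761], [0.4836, 0.3069]]
0.048 [[0.646, 0.3108], [0.6497, 0.078], [0.4852, 0.0772], [0.4815, 0.3046]]
0.02 20; 0.024 43; 0.028 954; 0.032 1382; 0.036 248; 0.04 136; 0.044 23; 0.048 2; 0.052 0; 0.056 0; 0.06 0; 0.064 0; 0.068 0; 
side table -0.0015550664083777825
wedge ((212.21151733398438, 271.94232177734375), (56.08920669555664, 25.69120979309082), 11.309932708740234) z pct [-0.0016  0.0049  0.0104  0.0189  0.0327]
0.0 [[0.5177, 0.423], [0.5661, 0.3653], [0.4587, 0.3299], [0.421, 0.3886]]
0.019 [[0.4988, 0.4379], [0.545, 0.3827], [0.4422, 0.3488], [0.4061, 0.405]]
0.034 [[0.4838, 0.4497], [0.5284, 0.3964], [0.4292, 0.3637], [0.3944, 0.418]]
blk 186 [0.4368 0.3841 0.0315] [0.4251 0.367  0.026 ] [0.4525 0.3982 0.0344]
```

View pics/crop1.png

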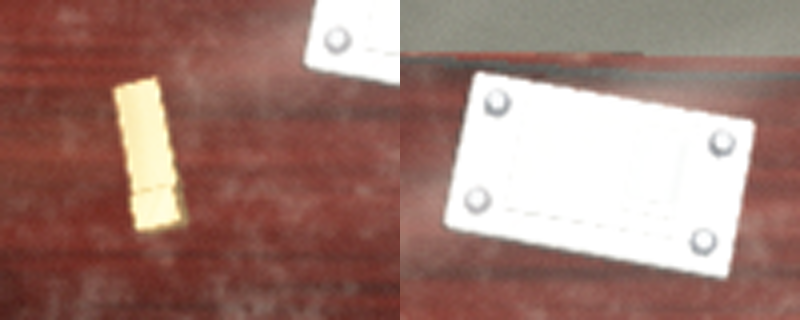

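The crop shows both outlines clearly: the wedge's tip is at its upper end and its block at the lower end, and the plate is a clean rectangle. My mask had an operator precedence bug, so I'm redoing it.

```bash
cat >> h.py <<'E'
def rect(s,box,kind):
    a,b,c,d=box;f=4  # upsampled crop for subpixel outline
    im=cv2.resize(s["image"][b:d,a:c],None,fx=f,fy=f,interpolation=cv2.INTER_CUBIC)
    H=cv2.cvtColor(im,cv2.COLOR_RGB2HSV)
    G=im[:,:,1]
    m=((G>110) if kind=="top" else (H[:,:,0]>11)&(G>100)).astype(np.uint8)
    ct=max(cv2.findContours(m,cv2.RETR_EXTERNAL,cv2.CHAIN_APPROX_NONE)[0],key=cv2.contourArea)
    up=lambda p:(np.asarray(p,float)+.5)/f-.5+[a,b]
    return up(ct[:,0]),up
def mar(Q):
    r=cv2.minAreaRect(((Q[:,:2]-[.5,.3])*1000).astype(np.float32))
    return np.array(r[0])/1000+[.5,.3],r[1],cv2.boxPoints(r)/1000+[.5,.3]
E
python3 - <<'E'
from h import *
np.set_printoptions(suppress=True,precision=4)
t=np.load("top0.npz");s=np.load("side0.npz")
for k,box,hs in(("wedge",(165,180,215,240),(0,.012)),("small",(250,250,300,275),(0,.012)),("plate",(218,140,312,206),(.03,.034))):
    c,_=rect(t,box,"top")
    for h in hs:
        Q=np.array([ray(t,p,h) for p in c]);cen,sz,bp=mar(Q);e=[(bp[1]-bp[0]),(bp[2]-bp[1])];L=max(e,key=np.linalg.norm)
        print(k,h,cen,sz,"long dir deg",np.degrees(np.arctan2(L[1],L[0])),bp.tolist())
# side: wedge block top corners by two-view
c,_=rect(s,(170,255,255,300),"side")
h=cv2.convexHull(c.astype(np.float32));ap=cv2.approxPolyDP(h,1.2,True)[:,0];print("side poly",ap)
for H in(.0,.034):print(H,np.array([ray(s,p,H) for p in ap]))
b=cv2.resize(s["image"][190:300,165:265],(800,600)[:2],interpolation=2)
cv2.imwrite("pics/crop2.png",b[:,:,::-1])
E
```

```text
wedge 0 [0.4784 0.3933] (100.89350891113281, 35.44872283935547) long dir deg 13.595763155920519 [[0.4251537173986435, 0.3986988618969917], [0.4334866553544998, 0.36424345821142196], [0.5315529629588127, 0.38796051889657973], [0.5232200250029564, 0.4224159151315689]]
wedge 0.012 [0.4767 0.3904] (99.67001342773438, 35.01884841918945) long dir deg 13.595773124940024 [[0.42415839433670044, 0.3957115292549133], [0.4323902875185013, 0.36167396530508994], [0.5292673874646425, 0.38510343730449675], [0.5210354924201965, 0.41914100497961043]]
small 0 [0.3453 0.1654] (79.39777374267578, 25.81268882751465) long dir deg 86.20406233020759 [[0.32981637120246887, 0.1266075998544693], [0.355572447180748, 0.12489870488643645], [0.36082883179187775, 0.20412231534719466], [0.33507275581359863, 0.2058312103152275]]
small 0.012 [0.3453 0.1652] (78.43496704101562, 25.499666213989258) long dir deg 86.2039891932287 [[0.3299771398305893, 0.12691980898380278], [0.35542087256908417, 0.1252316117286682], [0.360613614320755, 0.20349449217319487], [0.3351698964834213, 0.20518269687891005]]
plate 0.03 [0.5771 0.194
[... 332 characters left out ...]
9.10893728520696 [[0.4971193238161504, 0.31174484100192784], [0.5008242950425483, 0.07353253960609435], [0.6552180647850037, 0.0759338617324829], [0.651513084769249, 0.31414616405963897]]
side poly [[240.125 267.125]
 [239.625 279.875]
 [233.375 289.375]
 [182.875 276.625]
 [191.375 266.375]
 [229.625 262.375]
 [238.125 264.625]]
0.0 [[ 0.4575  0.3375  0.    ]
 [ 0.4349  0.3658  0.    ]
 [ 0.4273  0.3911  0.    ]
 [ 0.5217  0.4177  0.    ]
 [ 0.5311  0.3882  0.    ]
 [ 0.4825  0.3379  0.    ]
 [ 0.4653  0.3339 -0.    ]]
0.034 [[0.4281 0.3707 0.034 ]
 [0.4072 0.3968 0.034 ]
 [0.4003 0.4203 0.034 ]
 [0.4875 0.4448 0.034 ]
 [0.4961 0.4176 0.034 ]
 [0.4512 0.3711 0.034 ]
 [0.4353 0.3674 0.034 ]]
```

View pics/crop2.png

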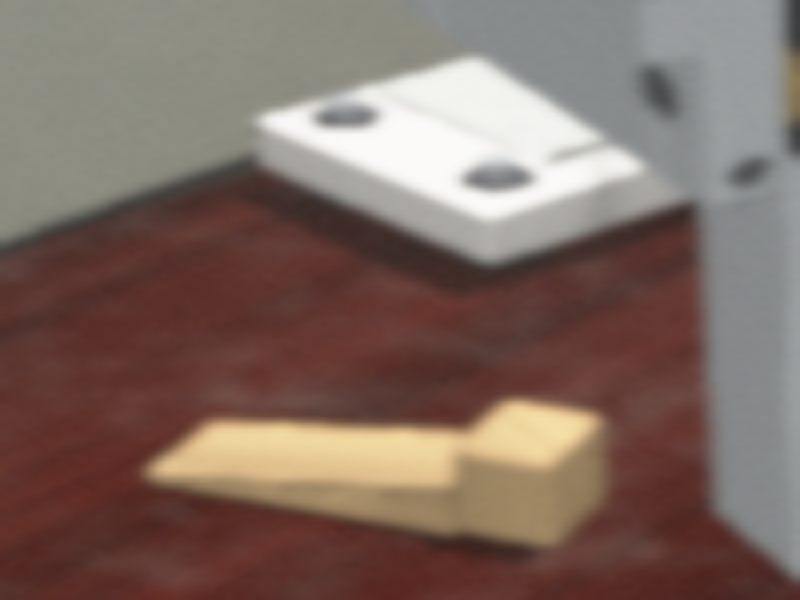

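The crop shows the plate's near front corner, with its top at about (485,222) and its underside at (487,263). The wedge's block faces the robot and its tip points to the far left. Next I'm measuring the plate, using a tighter mask and two-view triangulation.

```bash
python3 - <<'E'
from h import *
np.set_printoptions(suppress=True,precision=4)
t=np.load("top0.npz");s=np.load("side0.npz")
a,b,c,d=218,140,312,206
im=cv2.resize(t["image"][b:d,a:c],None,fx=4,fy=4,interpolation=cv2.INTER_CUBIC)
m=(im.min(2)>175).astype(np.uint8)
ct=max(cv2.findContours(m,cv2.RETR_EXTERNAL,cv2.CHAIN_APPROX_NONE)[0],key=cv2.contourArea)[:,0]
px=(ct+.5)/4-.5+[a,b]
for h in(.029,.033,.037):
    cen,sz,bp=mar(np.array([ray(t,p,h) for p in px]));print(h,cen,sz,bp.tolist())
P=lambda q:q["mtx"]@np.c_[q["R"],q["t"]]
tri=lambda p,q:(lambda X:(X[:3]/X[3])[:,0])(cv2.triangulatePoints(P(t),P(s),np.array(p,float).reshape(2,1),np.array(q,float).reshape(2,1)))
pix=lambda x,y:(165+x/8-.5,190+y/5.4545-.5)
bl=px[np.argmin(px@[1,-.3])]; print("BL",bl, "front-left top",tri((226.3,186.3),pix(485,222)))
tl=(233.8,148);print("back-left top",tri(tl,pix(258,122)))
X=tri((226.3,186.3),pix(485,222))
for h in(.005,.008,.011,.014,.017):print(h,ray(s,pix(487,263),h)[:2])
print("block top corner near", tri((150+136/4-.5,170+229/4-.5),pix(550,466)), "blk far", tri((150+181/4-.5,170+222/4-.5),pix(605,415)))
print("table contact blk left", ray(s,pix(548,547),0))
Q=cloud(t);
for u,v in((231,180),(300,165),(295,193),(240,152)):print("ztop",np.median(Q[v-1:v+2,u-1:u+2,2]))
# objects
for n,(u,v) in dict(beaker=(343,163),slides=(387,159),forceps=(216,265)).items():print(n,ray(t,(u,v),0.0)[:2])
E
```

```text
0.029 [0.5682 0.1934] (182.6460418701172, 103.8033447265625) [[0.5018464765744284, 0.11192371249198912], [0.6042152941226959, 0.09472607374191283], [0.6344751864671707, 0.2748480226844549], [0.532106377184391, 0.2920456539839506]]
0.033 [0.5672 0.1932] (181.88551330566406, 103.37109375) [[0.5011853293981403, 0.11209206581115722], [0.6031278744339943, 0.09496607184410094], [0.6332617700099945, 0.2743379671126604], [0.531319223344326, 0.2914639741182327]]
0.037 [0.5663 0.193 ] (181.12490844726562, 102.93882751464844) [[0.5005241956678219, 0.11226034462451934], [0.6020404398441315, 0.0952059656381607], [0.6320483237504959, 0.27382778860628604], [0.5305320806801319, 0.290882171317935]]
BL [225.625 184.875] front-left top [0.5336 0.2896 0.0268]
back-left top [0.6315 0.2727 0.0283]
0.005 [0.5394 0.2858]
0.008 [0.5362 0.2891]
0.011 [0.533  0.2924]
0.014 [0.5298 0.2958]
0.017 [0.5267 0.2991]
block top corner near [0.4277 0.3903 0.0305] blk far [0.4336 0.3635 0.0302]
table contact blk left [0.4272 0.3923 0.    ]
ztop 0.0329530438612121
ztop 0.030669152739851737
ztop 0.0314011137935117
ztop 0.032170570936260766
beaker [ 0.6045 -0.0095]
slides [ 0.617  -0.1244]
forceps [0.3359 0.3117]
```

>>> {"api": "carry_out", "payload": {
  "steps": [
    [[-0.05,-0.005,0],-0.8,-1],
    [[-0.1,-0.01,0],-1.6,-1],
    [[-0.15,-0.015,0],-2.4,-1],
    [[-0.205,-0.02,0.02],-3.2,-1],
    [[-0.255,-0.025,0.05],-3.86,-1],
    [[-0.2555,-0.0253,0.09],-3.86,-1],
    [[-0.2555,-0.0253,0.126],-3.86,-1],
    [[-0.2555,-0.0253,0.126],-3.86,-1],
    [[-0.2555,-0.0253,0.126],-3.86,-1]
  ]
}}

```text
time: 1.23
tool_pos: [0.4431, 0.3809, 0.0808]
ee_rot: [3.141, 0.002, -2.875]
wrist_force: [0.7, -0.1, 0.0]
width: 0.094
finger_force: 0.0
```

```bash
python3 - <<'E'
from bench import robot
import cv2,numpy as np
o=robot.get_obs();print(o["time"],o["tool_pos"],o["ee_rot"],o["wrist_force"])
ims=[]
for n,b in(("top",(140,160,240,260)),("side",(170,200,290,320))):
    s=robot.snapshot(n)
    ims.append(cv2.resize(s["image"][b[1]:b[3],b[0]:b[2]],(400,400),interpolation=2))
cv2.imwrite("pics/pre.png",np.hstack(ims)[:,:,::-1])
E
```

```text
1.225 [0.44313226 0.38089414 0.08076597] [ 3.14097630e+00  1.59564244e-03 -2.87546453e+00] [ 0.70557841 -0.11662531  0.02088415]
```

View pics/pre.png

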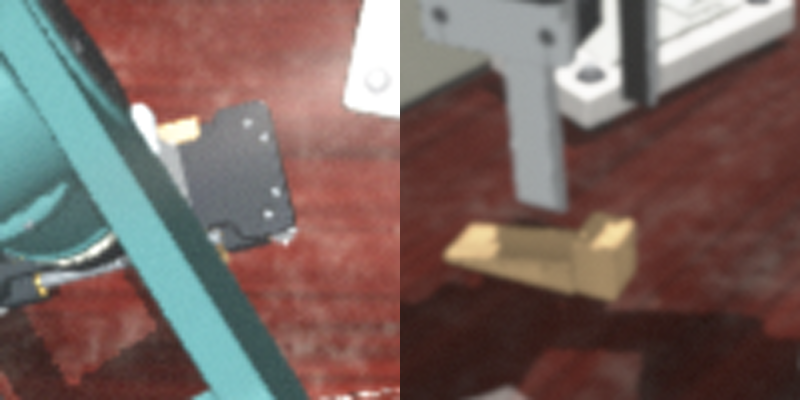

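The side crop shows the near finger above the wedge's near side and the other finger on the far side, so they straddle the block. Going down and closing.

>>> {"api": "carry_out", "payload": {
  "steps": [
    [[0,0,0.04],0,-1],
    [[0,0,0.068],0,-1],
    [[0,0,0.075],0,-1],
    [[0,0,0.075],0,1],
    [[0,0,0.075],0,1],
    [[0,0,0.075],0,1],
    [[0,0,0.075],0,1],
    [[0,0,0.075],0,1],
    [[0,0,0.075],0,1]
  ]
}}

```text
time: 2.45
tool_pos: [0.4426, 0.3804, 0.0045]
ee_rot: [3.142, 0.0, -2.876]
wrist_force: [0.4, 0.0, -0.3]
width: 0.0375
finger_force: 0.0
```

>>> {"api": "carry_out", "payload": {
  "steps": [
    [[0,0,0],0,1],
    [[0,0,0],0,1],
    [[0,0,0],0,1],
    [[0,0,0],0,1],
    [[0,0,0],0,1]
  ]
}}

```text
time: 3.08
tool_pos: [0.4426, 0.3804, 0.0045]
ee_rot: [3.141, -0.0, -2.876]
wrist_force: [-0.3, 0.4, -0.8]
width: 0.0279
finger_force: 29.9
```

>>> {"api": "carry_out", "payload": {
  "steps": [
    [[0,0,-0.03],0,1],
    [[0.035,0,-0.04],0,1],
    [[0.07,-0.03,-0.04],0.6,1],
    [[0.08,-0.07,-0.04],1.3,1],
    [[0.08,-0.11,-0.04],2.0,1],
    [[0.08,-0.1434,-0.04],2.47,1],
    [[0.08,-0.1434,-0.04],2.47,1],
    [[0.08,-0.1434,-0.04],2.47,1]
  ]
}}

```text
time: 4.08
tool_pos: [0.403, 0.2214, 0.0444]
ee_rot: [3.141, -0.0, 2.977]
wrist_force: [-0.4, 0.4, -1.3]
width: 0.0279
finger_force: 29.9
```

```bash
python3 - <<'E'
from bench import robot
import cv2,numpy as np
o=robot.get_obs();print(o["time"],o["tool_pos"],o["ee_rot"],o["wrist_force"],o["width"])
ims=[]
for n,b in(("top",(190,130,310,250)),("side",(170,180,310,320))):
    s=robot.snapshot(n);np.savez(n+"1.npz",**s)
    ims.append(cv2.resize(s["image"][b[1]:b[3],b[0]:b[2]],(400,400),interpolation=2))
cv2.imwrite("pics/carry.png",np.hstack(ims)[:,:,::-1])
E
```

```text
4.075 [0.40298214 0.22143123 0.04443422] [ 3.14097671e+00 -3.72415951e-04  2.97690595e+00] [-0.38720829  0.40885583 -1.30665185] 0.02790652966169324
```

View pics/carry.png

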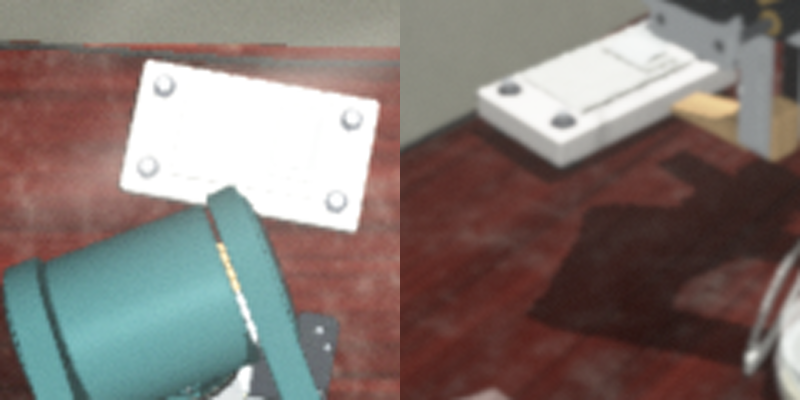

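The side crop shows the wedge held level with its tip at about (675,105), just short of the plate. The arm hides the tip in the top view. I'll check that tip corner against the expected position, then lower the wedge.

```bash
python3 - <<'E'
from h import *
s=np.load("side1.npz");t=np.load("top1.npz")
print(ray(s,(266.3,216.8),.042),"expect .491 .221")
a,b,c,d=218,140,312,192
for q in (t,):
    im=cv2.resize(q["image"][130:206,218:312],None,fx=4,fy=4,interpolation=cv2.INTER_CUBIC)
    m=(im.min(2)>175).astype(np.uint8);m[:40]=0
    ct=max(cv2.findContours(m,cv2.RETR_EXTERNAL,cv2.CHAIN_APPROX_NONE)[0],key=cv2.contourArea)[:,0]
    px=(ct+.5)/4-.5+[218,130];print(mar(np.array([ray(q,p,.031) for p in px])))
E
```

```text
[0.48480349 0.22016879 0.042     ] expect .491 .221
(array([0.56775298, 0.19344653]), (183.0201416015625, 104.3389663696289), array([[0.50114429, 0.11184366],
       [0.60404149, 0.09455826],
       [0.63436168, 0.27504939],
       [0.53146448, 0.29233479]]))
```

>>> {"api": "carry_out", "payload": {
  "steps": [
    [[0,0,0.025],0,1],
    [[0,0,0.036],0,1],
    [[0,0,0.039],0,1],
    [[0,0,0.0395],0,1],
    [[0,0,0.0395],0,1]
  ]
}}

```text
time: 4.8
tool_pos: [0.4037, 0.2213, 0.0057]
ee_rot: [3.141, 0.001, 2.977]
wrist_force: [0.2, -0.2, -0.6]
width: 0.0278
finger_force: 29.9
```

>>> {"api": "carry_out", "payload": {
  "steps": [
    [[0,0,0.0005],0,1],
    [[0,0,0.001],0,1],
    [[0,0,0.001],0,0.3],
    [[0,0,0.001],0,0.3],
    [[0,0,0.001],0,0.3],
    [[0,0,0.001],0,1],
    [[0,0,0.001],0,1],
    [[0,0,0.001],0,1],
    [[0,0,0.001],0,1]
  ]
}}

```text
time: 5.92
tool_pos: [0.4032, 0.221, 0.004]
ee_rot: [3.141, 0.0, 2.976]
wrist_force: [0.1, 0.2, -0.8]
width: 0.0281
finger_force: 29.9
```

>>> {"api": "carry_out", "payload": {
  "steps": [
    [[-0.015,0,0],0,1],
    [[-0.03,0,0],0,1],
    [[-0.04,0,0],0,1],
    [[-0.044,0,0],0,1],
    [[-0.044,0,0],0,1]
  ]
}}

```text
time: 6.55
tool_pos: [0.4474, 0.2136, 0.004]
ee_rot: [3.141, 0.001, 2.976]
wrist_force: [0.8, 0.6, 0.0]
width: 0.0278
finger_force: 30.0
```

>>> {"api": "carry_out", "payload": {
  "steps": [
    [[-0.002,0,0],0,1],
    [[-0.004,0,0],0,1],
    [[-0.005,0,0],0,1],
    [[-0.005,0,0],0,1]
  ]
}}

```text
time: 7.05
tool_pos: [0.4514, 0.213, 0.004]
ee_rot: [3.141, -0.0, 2.976]
wrist_force: [-1.9, 0.1, 2.3]
width: 0.0279
finger_force: 30.0
```

>>> {"api": "carry_out", "payload": {
  "steps": [
    [[-0.002,0,0],0,1],
    [[-0.004,0,0],0,1],
    [[-0.005,0,0],0,1],
    [[-0.005,0,0],0,1]
  ]
}}

```text
time: 7.55
tool_pos: [0.4566, 0.2121, 0.004]
ee_rot: [3.141, 0.0, 2.976]
wrist_force: [-1.5, 0.2, 1.8]
width: 0.0277
finger_force: 30.0
```

>>> {"api": "carry_out", "payload": {
  "steps": [
    [[-0.002,0,0],0,1],
    [[-0.004,0,0],0,1],
    [[-0.005,0,0],0,1],
    [[-0.005,0,0],0,1]
  ]
}}

```text
time: 8.05
tool_pos: [0.4616, 0.2113, 0.004]
ee_rot: [3.141, 0.0, 2.976]
wrist_force: [-1.6, -0.8, 1.8]
width: 0.0277
finger_force: 30.0
```

>>> {"api": "carry_out", "payload": {
  "steps": [
    [[-0.002,0,0],0,1],
    [[-0.003,0,0],0,1],
    [[-0.004,0,0],0,1],
    [[-0.004,0,0],0,1]
  ]
}}

```text
time: 8.55
tool_pos: [0.4653, 0.2106, 0.004]
ee_rot: [3.141, 0.0, 2.976]
wrist_force: [-3.2, 1.2, 2.6]
width: 0.0276
finger_force: 30.0
```

>>> {"api": "carry_out", "payload": {
  "steps": [
    [[-0.001,0,0],0,1],
    [[-0.002,0,0],0,1],
    [[-0.003,0,0],0,1],
    [[-0.003,0,0],0,1]
  ]
}}

```text
time: 9.05
tool_pos: [0.4666, 0.2105, 0.004]
ee_rot: [-3.141, -0.004, 2.977]
wrist_force: [-7.5, 0.4, 6.6]
width: 0.0278
finger_force: 30.0
```

>>> {"api": "carry_out", "payload": {
  "steps": [
    [[0,0,-0.0002],0,1],
    [[0,0,-0.0004],0,1],
    [[0,0,-0.0004],0,1]
  ]
}}

```text
time: 9.43
tool_pos: [0.4666, 0.2104, 0.004]
ee_rot: [-3.141, -0.003, 2.977]
wrist_force: [-6.8, 1.4, 4.6]
width: 0.028
finger_force: 30.0
```

>>> {"api": "carry_out", "payload": {
  "steps": [
    [[-0.0005,0,-0.0003],0,1],
    [[-0.001,0,-0.0006],0,1],
    [[-0.0015,0,-0.0009],0,1],
    [[-0.0015,0,-0.0009],0,1]
  ]
}}

```text
time: 9.93
tool_pos: [0.4669, 0.2103, 0.0042]
ee_rot: [-3.141, -0.006, 2.977]
wrist_force: [-7.9, 1.9, 4.5]
width: 0.0276
finger_force: 30.0
```

>>> {"api": "carry_out", "payload": {
  "steps": [
    [[-0.0005,0,-0.0003],0,1],
    [[-0.001,0,-0.0006],0,1],
    [[-0.0015,0,-0.0008],0,1],
    [[-0.002,0,-0.0008],0,1],
    [[-0.002,0,-0.0008],0,1]
  ]
}}

```text
time: 10.55
tool_pos: [0.4672, 0.2101, 0.0044]
ee_rot: [-3.141, -0.01, 2.977]
wrist_force: [-11.4, 2.7, 4.3]
width: 0.0283
finger_force: 30.0
```

>>> {"api": "carry_out", "payload": {
  "steps": [
    [[-0.0005,0,0],0,1],
    [[-0.001,0,0],0,1],
    [[-0.0015,0,0],0,1],
    [[-0.0015,0,0],0,1]
  ]
}}

```text
time: 11.05
tool_pos: [0.468, 0.21, 0.0042]
ee_rot: [-3.14, -0.011, 2.977]
wrist_force: [-13.2, 2.4, 4.8]
width: 0.028
finger_force: 30.0
```

>>> {"api": "carry_out", "payload": {
  "steps": [
    [[0,0,0],0,0.3],
    [[0,0,0],0,0.3],
    [[0,0,0],0,0.3],
    [[0.002,0,0.001],0,0.3],
    [[0.003,0,0.001],0,0.3],
    [[0.003,0,0.001],0,0.3]
  ]
}}

```text
time: 11.8
tool_pos: [0.4702, 0.2098, 0.0051]
ee_rot: [3.142, 0.0, 2.976]
wrist_force: [-0.4, -0.1, 0.5]
width: 0.0328
finger_force: 0.0
```

```bash
python3 - <<'E'
from bench import robot
import cv2,numpy as np
s=robot.snapshot("side")
cv2.imwrite("pics/jam.png",cv2.resize(s["image"][170:270,225:345],(720,600),interpolation=2)[:,:,::-1])
E
```

```text
(no output)
```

View pics/jam.png

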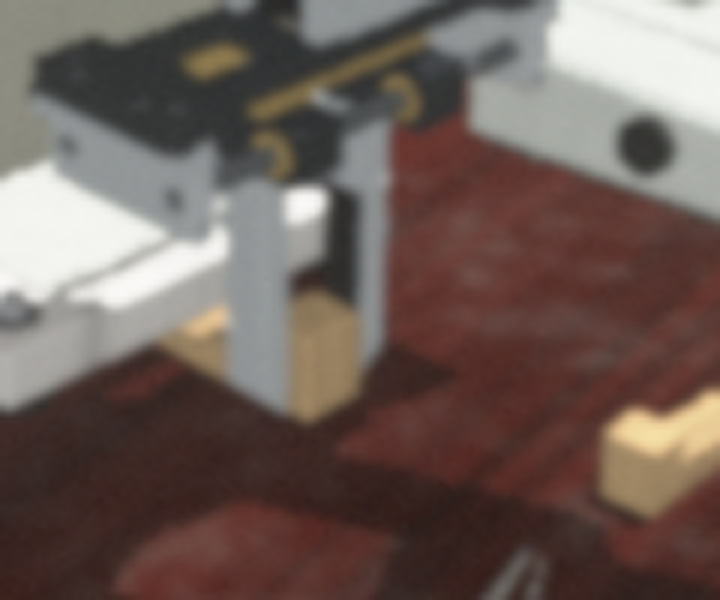

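The wedge's ramp is under the edge, with its block flat between the open fingers at about (320,360). Regripping and pushing again.

>>> {"api": "carry_out", "payload": {
  "steps": [
    [[0,0,0],0,1],
    [[0,0,0],0,1],
    [[0,0,0],0,1],
    [[0,0,0],0,1],
    [[-0.001,0,0],0,1],
    [[-0.002,0,0],0,1],
    [[-0.003,0,0],0,1],
    [[-0.003,0,0],0,1]
  ]
}}

```text
time: 12.85
tool_pos: [0.4702, 0.2098, 0.0051]
ee_rot: [-3.141, -0.006, 2.977]
wrist_force: [-9.3, -0.4, 7.0]
width: 0.028
finger_force: 30.0
```

>>> {"api": "carry_out", "payload": {
  "steps": [
    [[-0.0005,0,-0.0002],0,1],
    [[-0.001,0,-0.0004],0,1],
    [[-0.0015,0,-0.0006],0,1],
    [[-0.002,0,-0.0006],0,1],
    [[-0.002,0,-0.0006],0,1]
  ]
}}

```text
time: 13.48
tool_pos: [0.4704, 0.2097, 0.0051]
ee_rot: [-3.141, -0.01, 2.977]
wrist_force: [-12.9, 1.9, 8.1]
width: 0.0279
finger_force: 30.0
```

>>> {"api": "carry_out", "payload": {
  "steps": [
    [[-0.0005,0,-0.0004],0,1],
    [[-0.001,0,-0.0008],0,1],
    [[-0.0015,0,-0.0012],0,1],
    [[-0.002,0,-0.0015],0,1],
    [[-0.002,0,-0.0015],0,1]
  ]
}}

```text
time: 14.1
tool_pos: [0.4706, 0.2096, 0.0053]
ee_rot: [-3.14, -0.014, 2.977]
wrist_force: [-13.8, 3.0, 5.0]
width: 0.0281
finger_force: 30.0
```

>>> {"api": "carry_out", "payload": {
  "steps": [
    [[-0.0005,0,-0.0002],0,1],
    [[-0.001,0,-0.0004],0,1],
    [[-0.0015,0,-0.0006],0,1],
    [[-0.002,0,-0.0008],0,1],
    [[-0.002,0,-0.0008],0,1]
  ]
}}

```text
time: 14.72
tool_pos: [0.4712, 0.2094, 0.0054]
ee_rot: [-3.14, -0.017, 2.977]
wrist_force: [-15.6, 3.1, 4.0]
width: 0.0276
finger_force: 30.0
```

>>> {"api": "carry_out", "payload": {
  "steps": [
    [[-0.0005,0,-0.0001],0,1],
    [[-0.001,0,-0.0002],0,1],
    [[-0.0015,0,-0.0003],0,1],
    [[-0.0018,0,-0.0003],0,1],
    [[-0.0018,0,-0.0003],0,1]
  ]
}}

```text
time: 15.35
tool_pos: [0.472, 0.2091, 0.0053]
ee_rot: [-3.139, -0.019, 2.977]
wrist_force: [-17.6, 2.7, 5.0]
width: 0.0272
finger_force: 30.0
```

>>> {"api": "carry_out", "payload": {
  "steps": [
    [[0,0,0],0,0.3],
    [[0,0,0],0,0.2],
    [[0.002,0,0],0,0.1],
    [[0.004,0,0],0,0],
    [[0.004,0,0],0,0],
    [[0.004,0,0],0,0]
  ]
}}

```text
time: 16.1
tool_pos: [0.477, 0.2087, 0.0084]
ee_rot: [3.141, 0.0, 2.976]
wrist_force: [-0.4, -0.4, 0.4]
width: 0.0469
finger_force: 0.0
```

>>> {"api": "carry_out", "payload": {
  "steps": [
    [[0,0,-0.03],0,0],
    [[0,0,-0.07],0,0],
    [[0,0,-0.12],0,0],
    [[0.04,0,-0.16],0,0],
    [[0.06,0.05,-0.18],0,0],
    [[0.06,0.1,-0.18],0,0],
    [[0.06,0.15,-0.18],0,0],
    [[0.06,0.2,-0.18],0,0],
    [[0.06,0.2,-0.18],0,0]
  ]
}}

```text
time: 17.23
tool_pos: [0.4502, 0.4183, 0.1865]
ee_rot: [-3.14, -0.002, 2.98]
wrist_force: [0.4, -0.4, -0.6]
width: 0.047
finger_force: 0.0
```

```bash
python3 - <<'E'
from bench import robot
from h import *
t=robot.snapshot("top");s=robot.snapshot("side")
np.savez("top2.npz",**t);np.savez("side2.npz",**s)
i=[cv2.resize(t["image"][140:240,215:315],(400,400),interpolation=2),cv2.resize(s["image"][180:280,235:335],(400,400),interpolation=2)]
cv2.imwrite("pics/end.png",np.hstack(i)[:,:,::-1])
Q=cloud(t);B=Q[200:235,240:300].reshape(-1,3);B=B[(B[:,2]>.026)&(B[:,2]<.045)];print(len(B),B.mean(0),"expect ~.470 .2096")
E
```

```text
108 [0.46863569 0.20800533 0.0325649 ] expect ~.470 .2096
```

View pics/end.png

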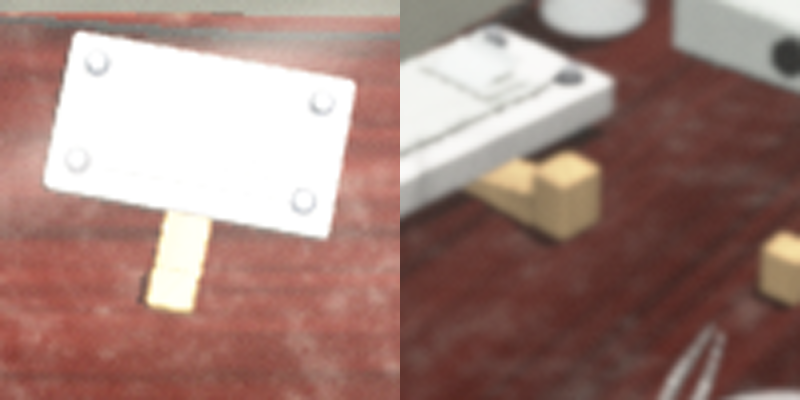

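The wedge sits flat and square under the edge. It meets the edge at about (188,213), and the edge midpoint is (187,213). Handing in.

```bash
python3 -c "
from bench import robot
print(robot.close_job())"
```

```text
the job is handed in; nothing more can be done
None
```

The larger wedge is jammed flat and square under the middle of the plate's front edge with a final push of about 17.8 N (part of it table friction); the gripper is clear, no contact with the beaker, forceps or box was seen or felt, and the job was handed in at about 17 s with no verdict shown.

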